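# Set the stop collar to the gauge finger

## Task

Set the stop collar on the threaded stand to its gauge: swing the gauge finger fully home against its stop so that its sprung pin stands under the knurled collar, then spin the collar down its threaded rod until it bears on the pin finger-tight: it must clearly press the sprung pin, yet not crush it. Let go and leave it so, and leave the loose step block, grease tin and stud around the stand where they are.

Things in the scene. Friction and masses are not known exactly. Their poses are not given: they have to be found in the camera images.
- stand: Fixed grey stand, base plate 90 x 156 x 12 mm. Origin: on the bench top under the axis of the upright threaded rod (18 mm thick, its top 120 mm up). The plate reaches 42 mm from the rod along the stand's +y, 114 mm along -y. The gauge finger's 12 mm pivot post stands at (0, -70) mm, its top 90 to 96 mm up; a stop dowel at (-4, -44) mm.
- collar: Knurled steel stop collar on the rod: cylinder 53 mm across, 26 mm high. Origin: on the rod's axis at its underside, 76 mm above the bench at the start; z up. Turned clockwise seen from above it sinks 24 mm a turn (3.8 mm a radian), at most 4.1 rad in all; a hand holding it must sink with it. The thread rubs with about 0.12 N m and holds the collar where it is left.
- finger (a joint): Turn (rad, + counter-clockwise from above) of the gauge finger, a steel bar 12 mm wide, 10 mm thick, on the pivot post. 0: home at its stop, its pin under the collar beside the rod; starts swung out, -1.25 to -0.8. Rubs with 0.15 N m. On its tail a 14 mm upright peg, at (43 sin(joint - 0.23), -70 - 43 cos(joint - 0.23)) mm in the stand's frame: going home it swings to +x.
- peg_home (a point): Point on the bench under the finger's handle peg when the finger is home: (-10, -112) mm in the stand's frame. The finger is clamped on its post at an unmeasured height that differs from job to job: the top of the bar is 60.5 to 66.5 mm above the bench, the top of the peg 27 mm above the top of the bar.
- pin_home (a point): Point on the bench under the finger's pin (10 mm, upright, sprung) when the finger is home: (16, -4) mm in the stand's frame. The pin's tip then is 4.5 to 10.5 mm under the collar at its start: find it by feel. It yields 3 mm to a hard stop: 4 N at first touch, then about 10 N a mm of collar travel (4 N each 0.1 rad). Finger-tight is 8 to 22 N of collar on pin; over 40 N harms it.
- rod_top (a point): Centre of the rod's top, 120 mm above the bench. What a hand on the collar feels: an even 0.12 N m of thread friction, the same within 0.005 N m as long as the collar runs free (against the motion: it can flip its sign when the hand stops), then a change from the first touch of the pin on, which rubs on the collar's underside 16 mm from the axis: some 0.02 N m more to turn for each N.
- step_block: Loose sawn steel step block, 50 x 68 x 58 mm, beyond the stand's +y end; leave it alone. Origin: centre of its underside.
- grease_tin: Loose small round grease tin, 68 mm across, 63 mm high, standing behind the stand; leave it alone. Origin: centre of its underside.
- threaded_stud: Loose threaded stud, 25 mm thick, 76 mm high, standing behind the stand; leave it alone. Origin: centre of its underside.
There are look-alikes about, which are no part of the job. Several things have the shape of the stand; the one meant has the colours described above.

How it is judged:
By the outcome, as a careful person would: the job done as asked, in the order asked, and still so for the second after the job is handed in, with the robot touching nothing.
It also fails if it takes over 67 s, if anything falls off the work surface, if the arm or the gripper's body presses on something with over 40 N, if the wrist force passes 120 N, or if a joint passes its speed limit or range.

## Robot

A 6-joint arm with a two-finger parallel gripper is mounted at the origin on a cart in front of the work surface, level with it; the furniture and walls round the work are solid. World frame = base frame: x ahead of the robot, y to its left, z up, the work surface at z = 0. Lengths are in m, angles in rad, forces in N, time in s.
With the tool pointing down it reaches from about 0.325 to 0.9 m from the base axis. Payload 3.5 kg.
Tool frame: the origin (TCP) lies midway between the tips of the shut fingers; the grasp point (between the pads) lies 19 mm behind it; z points along the fingers, y is the line along which they close (so a half turn about z gives the same grasp; the last joint's range is limited). The gripper opens to 85 mm and grips with 20 to 120 N. Pads are 22 mm wide; open, the fingers measure 114 mm over their backs; the gripper's body (76 mm by 85 mm) begins 54 mm behind the grasp point. The pads swing forward as they close: fully open they stand 13 mm farther back than shut.
Start: joints at [-1.262, 0.276, -0.026, 1.268, 0, 1.467], TCP at [0.25, -0.573, 0.231] pointing down, gripper open.
Joint ranges: [-3.12, 3.12], [-0.85, 1.88], [-1.08, 1.24], [-1.95, 2.15], [-1.57, 1.53], [-3.14, 3.14]. Speed limits (rad/s): [2.57, 2.57, 3.14, 3.14, 3.14, 3.14].

## Interface

Orientations are given as [roll, pitch, yaw] about the fixed x, y, z axes, in that order (R = Rz(yaw) Ry(pitch) Rx(roll)).
In Python, from plant import ctrl, cams, ticket gives the robot as it stands.
- The arm moves only by the tool step_arm, never from a script. Its argument "steps" is a list that holds one entry, the list of rows, each a list of 5 numbers: the closure, from 0 (fully open) to 1 (shut), then the shift along the tool's x, y, z in units of 60 mm (1.0 is 60 mm), then the turn about the tool's z in units of 5 degrees (1.0 is 5 degrees). In form: [[[jaw, dx, dy, dz, twist], ...]]. A call has 1 to 5 rows; each row is the pose to reach, as a shift and turn from the pose commanded when the call began, along the tool's axes at that moment; what a row does not reach only later rows make up. A row lasts 1/8 s, in which the tool goes at most 62.5 mm and 10.7 degrees, less where a joint would pass 70% of its speed; a pose out of reach is approached as far as the arm can. A call with a gripper value outside its range is refused whole. The fingers move at their own pace and stop on an object; "grip_force" is the grip in N (left out, the last holds). Time passes only in rows, so rows that repeat a pose let the fingers close. It gives the time, the measured TCP pose, the force, the opening and the grip force at its end, in the units of the state.
- ctrl.sense(): the state, without advancing time (a new reading comes with each control period).
- cams.camera(name): name is "side" or "top" or "wrist"; returns a dict with "color" (400x640x3 uint8, red, green, blue), "depth" (400x640 float32, m along the optical axis (not along the pixel's ray), 0 where there is no reading), "fx", "fy", "cx", "cy" (pixels), "D" ([k1, k2, p1, p2, k3] as OpenCV has them; the pictures are not rectified), "extrinsics" (4x4, takes a point from world to camera coordinates). Camera axes: x right, y down, z forward; pixel columns grow to the right and rows downward; lengths in m; the calibration is good to about 2 mm. A picture is of the moment at which its call begins.
- ticket.close_job(): hands the job in; it is judged then, once.
The state is a dict: "time": time; "joint_pos": joint angles; "joint_vel": joint speeds; "joint_efforts": joint torques, N m; "tool_pos": TCP position; "eef_rot": TCP orientation; "ft_force": force on the tool from outside, world axes, zero at the start; "ft_torque": the same for the moment, N m; "opening": finger opening in m; "grasp_force": force on a finger pad.
Only numpy, scipy, OpenCV 4.12 (cv2) and the standard library are available. Lean on these libraries where they do the work, as an engineer would, in place of code of your own. Each camera call takes 0.05 s, during which the arm holds its last target. There are 200 camera calls.

## Working session

There is one attempt and no reset: what is moved stays moved. The work goes in short steps, Python scripts to look and compute and a tool call to move; the robot and the scene stay as the last step left them, time stands still between calls to the robot, and variables do not carry over. Pictures are saved under pics/ and viewed, at most 10 in all, crops included, and the job is handed in when it is done.

Besides the shell and the picture viewer there is one more tool, called after "Request:" by a JSON object that holds its "api" and its "payload", one argument or row to a line. step_arm: Moves the arm, as the interface text tells. Its arguments: {"type":"object","properties":{"steps":{"type":"array"},"grip_force":{"type":"number"}},"required":["steps"]}

```bash
ls; mkdir -p pics; cat > h.py <<'E'
import numpy as np, cv2
from plant import ctrl, cams, ticket
def cam(n): 
    c=cams.camera(n); c['K']=np.array([[c['fx'],0,c['cx']],[0,c['fy'],c['cy']],[0,0,1.]]); c['D']=np.array(c['D'],float); c['E']=np.array(c['extrinsics']); return c
def ray(c,uv,z):
    p=cv2.undistortPoints(np.array(uv,float).reshape(-1,1,2),c['K'],c['D']).reshape(-1,2)
    R,t=c['E'][:3,:3],c['E'][:3,3]; o=-R.T@t; d=np.c_[p,np.ones(len(p))]@R
    return o+d*((z-o[2])/d[:,2])[:,None]
def proj(c,P):
    R,t=c['E'][:3,:3],c['E'][:3,3]
    return cv2.projectPoints(np.array(P,float).reshape(-1,3),cv2.Rodrigues(R)[0],t,c['K'],c['D'])[0].reshape(-1,2)
def cloud(c):
    h,w=c['depth'].shape; v,u=np.mgrid[:h,:w]
    p=cv2.undistortPoints(np.stack([u,v],-1).reshape(-1,1,2).astype(float),c['K'],c['D']).reshape(-1,2)
    P=np.c_[p,np.ones(len(p))]*c['depth'].reshape(-1,1)
    return ((P-c['E'][:3,3])@c['E'][:3,:3]).reshape(h,w,3)
def save(n,c): cv2.imwrite('pics/'+n+'.png',c[...,::-1])
E
python3 - <<'E'
from h import *
import pickle
s=ctrl.sense(); print({k:np.round(v,3) for k,v in s.items()})
for n in('top','side'):
    c=cam(n); save(n,c['color']); pickle.dump(c,open(n+'.pkl','wb'))
    print(n,np.round(c['E'],3).tolist())
E
```

```text
pics
{'time': np.float64(0.0), 'joint_pos': array([-1.262,  0.277, -0.028,  1.268,  0.   ,  1.467]), 'joint_vel': array([ 0.   ,  0.001, -0.002,  0.   ,  0.   ,  0.001]), 'joint_efforts': array([ 1.0000e-03, -4.4551e+01,  2.9520e+01,  1.6000e-02, -0.0000e+00,
        0.0000e+00]), 'tool_pos': array([ 0.25 , -0.572,  0.23 ]), 'eef_rot': array([-3.139, -0.   ,  0.412]), 'ft_force': array([0.094, 0.281, 0.482]), 'ft_torque': array([-0.037, -0.051, -0.003]), 'grasp_force': np.float64(0.0), 'opening': np.float64(0.085)}
top [[-0.019, -1.0, 0.0, 0.112], [-0.994, 0.019, -0.107, 0.561], [0.107, -0.002, -0.994, 0.895], [0.0, 0.0, 0.0, 1.0]]
side [[0.957, -0.29, 0.01, -0.526], [-0.162, -0.563, -0.81, 0.212], [0.241, 0.774, -0.586, 0.732], [0.0, 0.0, 0.0, 1.0]]
```

View pics/top.png

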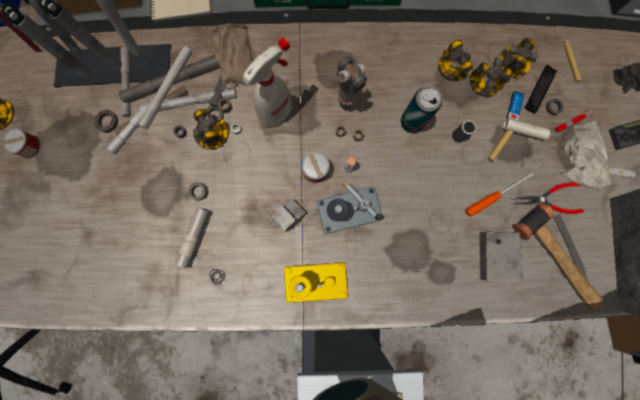

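View pics/side.png

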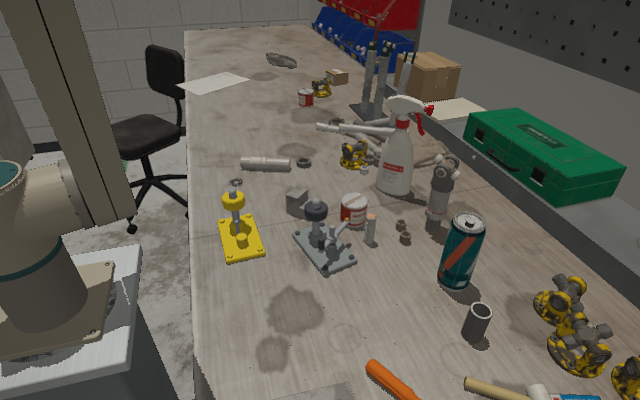

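```bash
python3 - <<'E'
from h import *
import pickle
c=pickle.load(open('top.pkl','rb'));P=cloud(c)
s=pickle.load(open('side.pkl','rb'));Q=cloud(s)
# plate: depth at 8-20mm height in region
m=((P[...,2]>.006)&(P[...,2]<.020)).astype(np.uint8); R=np.zeros_like(m);R[175:240,310:392]=1;m*=R
col=c['color'].astype(int); print(m.sum(), P[209,341],P[183,350],P[209,320])
g=(np.ptp(col,axis=-1)<25)&(col[...,2]>=col[...,0])&(R>0)
m2=g.astype(np.uint8); k,l,st,_=cv2.connectedComponentsWithStats(m2); i=1+st[1:,4].argmax(); pts=np.argwhere(l==i)[:,::-1].astype(np.float32)
W=ray(c,pts,.012)[:,:2].astype(np.float32); r=cv2.minAreaRect(W); print(st[i],r,cv2.boxPoints(r))
a=cv2.resize(c['color'][140:250,265:405],None,fx=5,fy=5,interpolation=cv2.INTER_CUBIC)
save('topc',a)
b=cv2.resize(s['color'][170:290,260:400],None,fx=5,fy=5,interpolation=cv2.INTER_CUBIC); save('sidec',b)
E
```

```text
1443 [0.55464569 0.04632301 0.11837046] [ 6.35378156e-01  1.27994617e-02 -5.47357551e-04] [0.56707611 0.09255535 0.01353323]
[ 317  186   65   47 2016] ((0.5723264813423157, 0.01981697976589203), (0.1041666641831398, 0.15226274728775024), 13.777381896972656) [[ 0.50361097  0.08135428]
 [ 0.5398724  -0.06652762]
 [ 0.641042   -0.04172032]
 [ 0.60478055  0.10616158]]
```

View pics/topc.png

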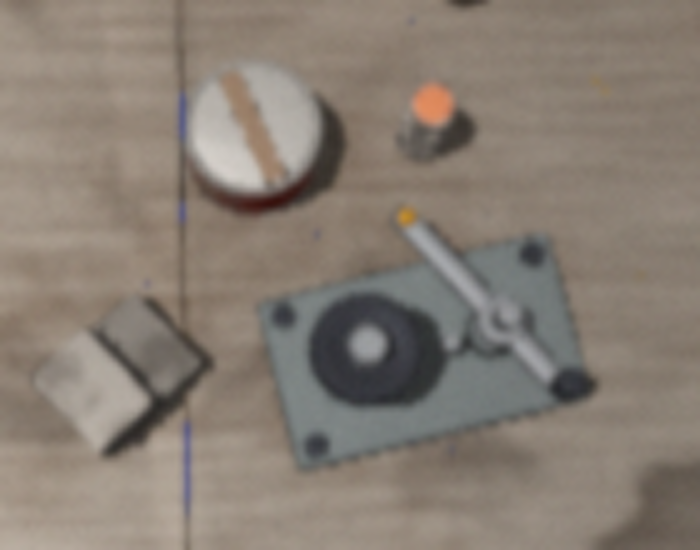

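View pics/sidec.png

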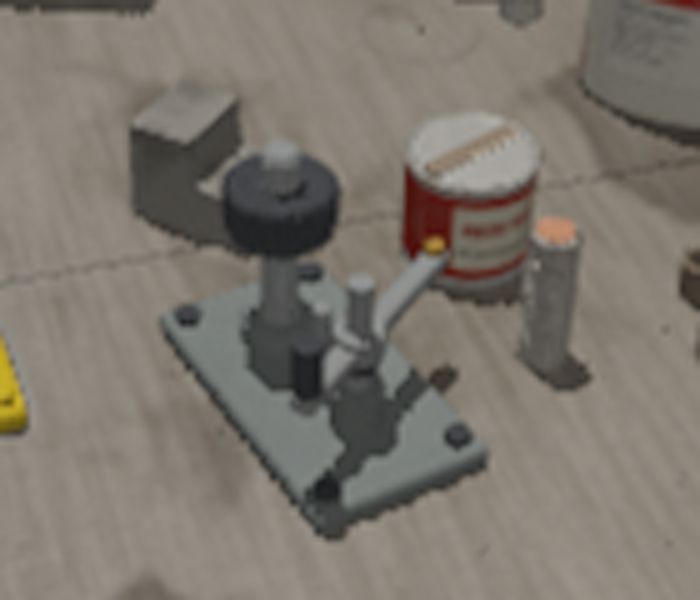

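```bash
python3 - <<'E'
from h import *
import pickle
c=pickle.load(open('top.pkl','rb'));s=pickle.load(open('side.pkl','rb'))
o=np.array([265,140]);f=lambda *p:o+np.array(p)/5
print('rodtop',ray(c,f(368,343),.12),ray(s,np.array([260,170])+np.array((280,150))/5,.12))
print('collar',ray(c,f(362,345),.102))
po=f(503,313);print('post',ray(c,po,.093),ray(s,np.array([260,170])+np.array((362,282))/5,.093))
print('peg',ray(c,f(572,383),.0905),ray(s,np.array([260,170])+np.array((308,347))/5,.0905))
print('pin',ray(c,f(406,216),.068),ray(s,np.array([260,170])+np.array((433,245))/5,.068))
pc=ray(c,[f(262,303),f(547,238),f(595,385),f(300,468)],.012)[:,:2];print(pc)
# ty: plate -y axis
d=(pc[1]-pc[0])+(pc[2]-pc[3]);th=np.arctan2(-d[1],-d[0])-np.pi/2;print('yaw',th)
print('edges',np.linalg.norm(np.roll(pc,-1,0)-pc,axis=1))
ey=np.array([-np.sin(th),np.cos(th)]);m=pc.mean(0);print('rod from plate',m+ey*.036)
m2=ray(c,f(368,343),.12)[0][:2];m3=ray(c,po,.093)[0][:2];d=m2-m3;print(np.linalg.norm(d),np.arctan2(d[1],d[0])-np.pi/2)
E
```

```text
rodtop [[0.55547745 0.05183538 0.12      ]] [[0.55703551 0.05193404 0.12      ]]
collar [[0.5565858  0.05349742 0.102     ]]
post [[ 0.5713956  -0.01341563  0.093     ]] [[ 0.57408636 -0.01468736  0.093     ]]
peg [[ 0.53814061 -0.0450448   0.0905    ]] [[ 0.54045814 -0.04546079  0.0905    ]]
pin [[0.62268506 0.02859456 0.068     ]] [[0.62431219 0.03006409 0.068     ]]
[[ 0.58897816  0.09875837]
 [ 0.62003475 -0.04854775]
 [ 0.5436654  -0.07042094]
 [ 0.50430902  0.08110247]]
yaw 0.2314081614556589
edges [0.15054436 0.07944    0.15655117 0.08649042]
rod from plate [0.55599029 0.05026344]
0.0671645891380682 0.23927895175647196
```

Request:
{"api": "step_arm", "payload": {
  "steps": [
    [[1,0.75,-0.65,0,-2],[1,1.5,-1.3,0,-4],[1,2.25,-1.95,0,-6],[1,3,-2.6,0,-8],[1,3.75,-3.25,0,-10]]
  ],
  "grip_force": 30
}}

```text
time: 0.72
tool_pos: [0.3786, -0.302, 0.2309]
eef_rot: [-3.141, -0.0, 1.29]
ft_force: [0.7, 0.1, 0.4]
opening: -0.0001
grasp_force: 0.0
```

Request:
{"api": "step_arm", "payload": {
  "steps": [
    [[1,0.92,0.15,0.2,-2],[1,1.83,0.31,0.4,-4],[1,2.75,0.46,0.6,-6],[1,3.67,0.62,0.8,-8],[1,4.58,0.77,1.0,-10]]
  ]
}}

```text
time: 1.35
tool_pos: [0.5006, -0.0516, 0.1707]
eef_rot: [-3.141, 0.0, 2.163]
ft_force: [0.3, -0.3, -0.6]
opening: -0.0001
grasp_force: 0.0
```

Request:
{"api": "step_arm", "payload": {
  "steps": [
    [[1,0,0,0.32,-2.1],[1,0,0,0.65,-4.2],[1,0,0,0.97,-6.3],[1,0,0,1.3,-8.4],[1,0,0,1.62,-10.5]]
  ]
}}

```text
time: 1.98
tool_pos: [0.4997, -0.0532, 0.0731]
eef_rot: [3.141, -0.001, 3.08]
ft_force: [-0.1, 0.5, -1.0]
opening: -0.0
grasp_force: 0.0
```

```bash
python3 - <<'E'
from h import *
s=ctrl.sense(); print(s['tool_pos'],s['eef_rot'],s['joint_pos'],s['ft_force'],s['ft_torque'])
c=cam('side'); save('s2',cv2.resize(c['color'][150:290,220:400],None,fx=4,fy=4,interpolation=cv2.INTER_CUBIC))
E
```

```text
[ 0.49971142 -0.05324083  0.07308356] [ 3.14142485e+00 -9.00855847e-04  3.07962680e+00] [-2.34851875e-01  2.03783979e-01 -4.84229238e-01  8.83699403e-01
  1.03361125e-05 -1.72885954e-01] [-0.10975778  0.47657871 -0.96925244] [ 0.02893248 -0.03939824  0.02459071]
```

View pics/s2.png

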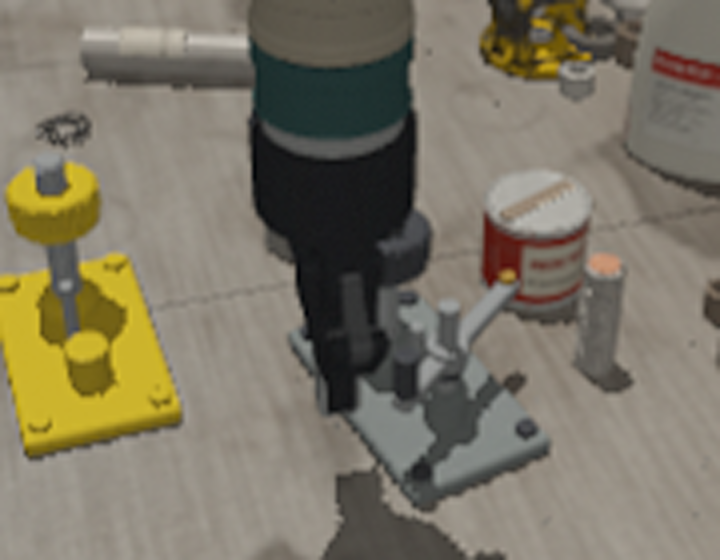

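Request:
{"api": "step_arm", "payload": {
  "steps": [
    [[1,-0.2,0,0.02,0],[1,-0.35,0,0.02,0],[1,-0.5,0,0.02,0],[1,-0.62,0,0.02,0],[1,-0.75,0,0.02,0]]
  ]
}}

```text
time: 2.65
tool_pos: [0.5358, -0.0638, 0.0726]
eef_rot: [-3.12, -0.02, 3.068]
ft_force: [-23.1, -26.1, 11.2]
opening: -0.0
grasp_force: 16.9
```

Request:
{"api": "step_arm", "payload": {
  "steps": [
    [[1,0.3,0,0.02,0],[1,0.66,0,0.02,0],[1,0.66,0.25,0.02,0],[1,0.66,0.48,0.02,0],[1,0.66,0.48,0.02,0]]
  ]
}}

```text
time: 3.28
tool_pos: [0.509, -0.0239, 0.0722]
eef_rot: [-3.142, 0.002, 3.075]
ft_force: [-0.7, -0.5, -0.2]
opening: 0.0
grasp_force: 0.0
```

```bash
python3 - <<'E'
from h import *
s=ctrl.sense(); print(s['tool_pos'],s['eef_rot'],s['joint_pos'],s['ft_force'],s['ft_torque'])
c=cam('side'); a=c['color'][170:280,270:380]; d=cam('top'); b=d['color'][155:265,300:410]
save('s3',cv2.resize(np.hstack([a,b]),None,fx=3.6,fy=3.6,interpolation=cv2.INTER_CUBIC))
E
```

```text
[ 0.50902126 -0.0238966   0.07222345] [-3.14156212e+00  1.62259472e-03  3.07549918e+00] [-1.73909629e-01  2.14619546e-01 -4.72431777e-01  8.82128545e-01
  1.44249165e-04 -1.07816015e-01] [-0.73024594 -0.54352262 -0.19583365] [ 0.0135575  -0.02840365  0.00217417]
```

View pics/s3.png

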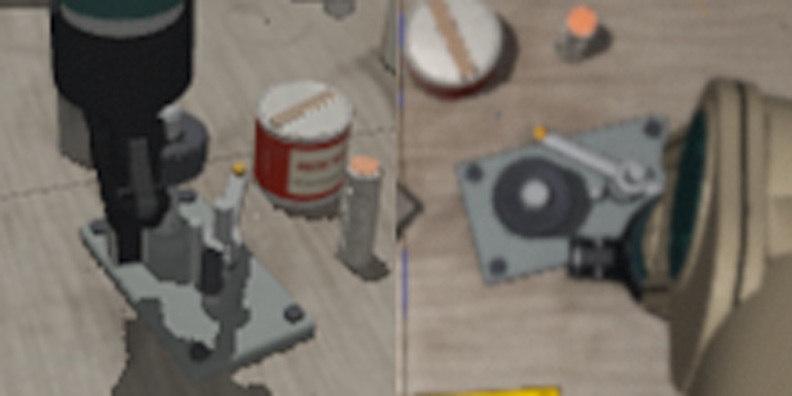

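Request:
{"api": "step_arm", "payload": {
  "steps": [
    [[1,-0.2,-0.26,0.02,0],[1,-0.45,-0.33,0.02,0],[1,-0.62,-0.38,0.02,0],[1,-0.74,-0.42,0.02,0],[1,-0.79,-0.44,0.02,0]]
  ]
}}

```text
time: 4.0
tool_pos: [0.5532, -0.0553, 0.07]
eef_rot: [-3.142, -0.001, 3.073]
ft_force: [-3.9, -1.3, 0.7]
opening: -0.0004
grasp_force: 1.8
```

Request:
{"api": "step_arm", "payload": {
  "steps": [
    [[1,-0.03,0,0,0],[1,-0.06,0,0,0],[1,-0.06,0,0,0]]
  ]
}}

```text
time: 4.38
tool_pos: [0.5536, -0.0553, 0.07]
eef_rot: [-3.14, -0.006, 3.073]
ft_force: [-8.6, -3.0, 4.2]
opening: 0.0002
grasp_force: 4.1
```

Request:
{"api": "step_arm", "payload": {
  "steps": [
    [[1,-0.05,0,0,0],[1,-0.05,0,0,0],[1,0.2,0,0,0],[1,0.6,0,0,0],[1,0.6,0,-0.9,0]]
  ]
}}

```text
time: 5.0
tool_pos: [0.5133, -0.0502, 0.1195]
eef_rot: [3.138, -0.013, 3.074]
ft_force: [1.2, -0.2, 0.0]
opening: -0.0003
grasp_force: 0.0
```

Request:
{"api": "step_arm", "payload": {
  "steps": [
    [[0.2,0,0.1,-0.9,-2],[0.2,0,0.6,-1.4,-4],[0.2,-0.3,1.2,-1.5,-6],[0.2,-0.6,1.75,-1.5,-8],[0.2,-0.6,1.75,-1.5,-10]]
  ]
}}

```text
time: 5.62
tool_pos: [0.5664, 0.0525, 0.2155]
eef_rot: [-3.139, 0.005, -2.328]
ft_force: [0.1, -0.2, -0.1]
opening: 0.0685
grasp_force: 0.0
```

```bash
python3 - <<'E'
from h import *
import pickle
s=ctrl.sense(); print(s['tool_pos'],s['eef_rot'],s['joint_pos'],s['opening'])
c=cam('wrist'); pickle.dump(c,open('w.pkl','wb'))
save('w',c['color']); th=.235;R=np.array([[np.cos(th),-np.sin(th)],[np.sin(th),np.cos(th)]]);r=np.array([.5562,.0518])
for n,p,z in(('rod',(0,0),.12),('pin',(16,-4),.068),('post',(0,-70),.093),('peg',(-10,-112),.0905),('dow',(-4,-44),.07)):
    print(n,proj(c,[*(r+R@np.array(p)/1e3),z]))
sc=pickle.load(open('side.pkl','rb'))
d=r+R@np.array([-.004,-.044]);print('dowel z',[(z,proj(sc,[*d,z])) for z in(.066,.075,.085)])
E
```

```text
[0.56642616 0.05246173 0.2154873 ] [-3.13911794  0.00489389 -2.32787931] [-0.02229167  0.18274575 -0.17884987  1.20408352  0.00197197 -0.83599392] 0.06848113088395276
rod [[326.76008494 187.90733178]]
pin [[312.18868548 185.2414286 ]]
post [[254.60663608 134.28014506]]
peg [[216.44897307  94.80382915]]
dow [[286.76552512 144.01395584]]
dowel z [(0.066, array([[323.84841946, 230.42806042]])), (0.075, array([[323.92019221, 227.30320654]])), (0.085, array([[324.00099849, 223.78389957]]))]
```

View pics/w.png

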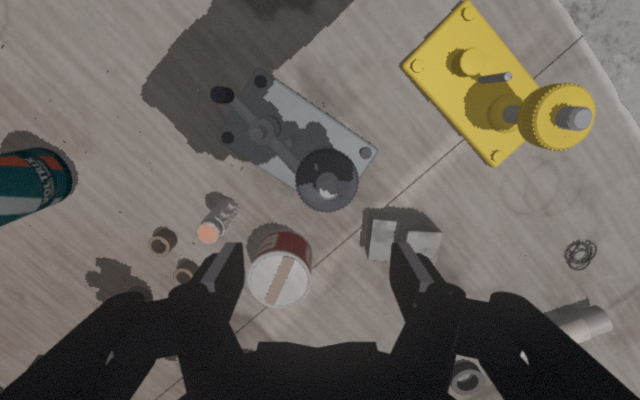

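```bash
python3 - <<'E'
from h import *
import pickle
c=pickle.load(open('w.pkl','rb'));P=cloud(c);v,u=np.mgrid[:400,:640];reg=(u>180)&(u<400)&(v>60)&(v<230)
p=P[reg];near=np.hypot(p[:,0]-.556,p[:,1]-.052)
for a,b in((.112,.128),(.094,.108)):
    q=p[(p[:,2]>a)&(p[:,2]<b)&(near<.04)]; (x,y),r=cv2.minEnclosingCircle(q[:,:2].astype(np.float32)); print(a,len(q),'circ',x,y,r,'med',np.median(q,0))
gray=cv2.cvtColor(c['color'],cv2.COLOR_RGB2GRAY)
h=cv2.HoughCircles(cv2.GaussianBlur(gray,(5,5),1)[120:240,260:400],cv2.HOUGH_GRADIENT,1,100,param1=80,param2=12,minRadius=22,maxRadius=40);print(h)
if h is not None: print(ray(c,h[0,:1,:2]+[260,120],.102))
q=p[(p[:,2]>.045)&(p[:,2]<.075)&(near>.03)&(p[:,1]<.05)];
th=.235;R=np.array([[np.cos(th),-np.sin(th)],[np.sin(th),np.cos(th)]])
l=(q[:,:2]-[.5562,.0518])@R*1e3; 
for y0 in range(-110,-25,10):
    s=(l[:,1]>=y0)&(l[:,1]<y0+10); print(y0,s.sum(),np.round(np.median(l[s],0) if s.any() else 0,1),np.median(q[s,2]) if s.any() else 0)
q=p[(p[:,2]>.08)&(p[:,2]<.098)&(near>.05)];l=(q[:,:2]-[.5562,.0518])@R*1e3
for a,b in((-80,-60),(-130,-100)): s=(l[:,1]>a)&(l[:,1]<b);print('post/peg',s.sum(),np.median(l[s],0),np.median(q[s,2]))
im=cv2.resize(c['color'][70:225,190:400],None,fx=3.7,fy=3.7,interpolation=cv2.INTER_CUBIC); save('w2',np.clip(im*1.6,0,255).astype(np.uint8))
E
```

```text
0.112 453 circ 0.5559428334236145 0.051931530237197876 0.00932874996215105 med [0.55531857 0.05114821 0.11989075]
0.094 2568 circ 0.5557922720909119 0.05201752483844757 0.026934277266263962 med [0.55358209 0.04909191 0.10198443]
[[[66.5 59.5 31.8]]]
[[0.55439144 0.05026343 0.102     ]]
-110 137 [ -11.9 -104.1] 0.06509828065879693
-100 169 [ -7.9 -95. ] 0.06463931659525335
-90 163 [ -5.4 -85.1] 0.06470254699027472
-80 198 [ -3.2 -74.1] 0.06824406016793258
-70 351 [  6.7 -64.3] 0.06808564857404602
-60 277 [  6.2 -55.8] 0.06451907051917534
-50 228 [  2.  -44.4] 0.06400006888352058
-40 146 [  7.1 -35.1] 0.06473546144956634
-30 25 [ 11.8 -28.9] 0.0647094579726436
post/peg 205 [ -1.37814605 -68.89782143] 0.09438526120004222
post/peg 284 [ -11.93008872 -109.62347743] 0.09156262081122857
```

View pics/w2.png

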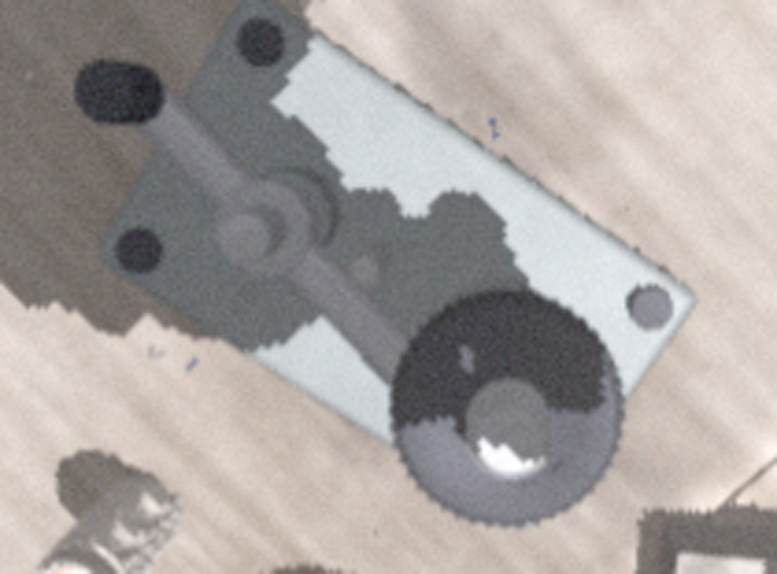

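Request:
{"api": "step_arm", "payload": {
  "steps": [
    [[0.2,0.13,0.12,0.2,-2],[0.2,0.13,0.12,0.4,-4],[0.2,0.13,0.12,0.6,-6],[0.2,0.13,0.12,0.8,-8],[0.2,0.13,0.12,0.9,-10]]
  ]
}}

```text
time: 6.3
tool_pos: [0.5535, 0.0495, 0.1602]
eef_rot: [-3.14, 0.001, -1.461]
ft_force: [-0.4, -0.2, -0.2]
opening: 0.0683
grasp_force: 0.0
```

Request:
{"api": "step_arm", "payload": {
  "steps": [
    [[0.2,-0.037,-0.045,0.1,-2],[0.2,-0.037,-0.045,0.1,-4],[0.2,-0.037,-0.045,0.1,-4.7],[0.2,-0.037,-0.045,0.1,-4.7],[0.2,-0.037,-0.045,0.1,-4.7]]
  ]
}}

```text
time: 6.92
tool_pos: [0.556, 0.0518, 0.1548]
eef_rot: [-3.14, -0.0, -1.056]
ft_force: [0.1, -0.1, -0.1]
opening: 0.0683
grasp_force: 0.0
```

```bash
python3 - <<'E'
from h import *
s=ctrl.sense(); print(s['tool_pos'],s['eef_rot'],s['joint_pos'],s['ft_force'],s['ft_torque'])
E
```

```text
[0.55598696 0.05176209 0.15478368] [-3.14035911e+00 -2.49602253e-04 -1.05624912e+00] [-2.31560913e-02  2.10937625e-01 -2.78245528e-01  1.08042587e+00
  4.17394874e-04 -2.10849953e+00] [ 0.0865745  -0.07024708 -0.1113267 ] [ 0.01294949  0.03596128 -0.04794544]
```

Request:
{"api": "step_arm", "payload": {
  "steps": [
    [[0.2,0,0,0.5,0],[0.2,0,0,0.95,0],[0.2,0,0,1.3,0],[0.2,0,0,1.3,0],[0.2,0,0,1.3,0]]
  ]
}}

```text
time: 7.55
tool_pos: [0.5564, 0.0517, 0.0774]
eef_rot: [-3.14, -0.001, -1.055]
ft_force: [0.0, 0.2, -0.0]
opening: 0.0685
grasp_force: 0.0
```

Request:
{"api": "step_arm", "payload": {
  "steps": [
    [[0.6,0,0,0,0],[0.6,0,0,0,0],[0.6,0,0,0,0],[0.6,0,0,0,0]]
  ],
  "grip_force": 40
}}

```text
time: 8.05
tool_pos: [0.5564, 0.0514, 0.0783]
eef_rot: [-3.14, -0.002, -1.055]
ft_force: [-2.2, -0.4, 5.7]
opening: 0.0517
grasp_force: 41.6
```

```bash
cat >r.py <<'E'
from h import *
s=ctrl.sense(); print(*[(k,np.round(s[k],3)) for k in('tool_pos','eef_rot','ft_force','ft_torque','grasp_force','opening')],s['joint_pos'][5],s['joint_efforts'][5])
E
python3 r.py
```

```text
('tool_pos', array([0.556, 0.051, 0.078])) ('eef_rot', array([-3.140e+00, -2.000e-03, -1.055e+00])) ('ft_force', array([-2.193, -0.434,  5.707])) ('ft_torque', array([-0.225,  0.551,  0.039])) ('grasp_force', np.float64(41.587)) ('opening', np.float64(0.052)) -2.110081222100359 -0.01200610538944602
```

Request:
{"api": "step_arm", "payload": {
  "steps": [
    [[0.6,0,0,0,2],[0.6,0,0,0.01,4],[0.6,0,0,0.02,6],[0.6,0,0,0.03,8],[0.6,0,0,0.035,9]]
  ]
}}

```text
time: 8.68
tool_pos: [0.5553, 0.0514, 0.0753]
eef_rot: [3.141, -0.001, -1.843]
ft_force: [-3.7, -0.8, 3.6]
opening: 0.0519
grasp_force: 42.1
```

```bash
python3 r.py
```

```text
('tool_pos', array([0.555, 0.051, 0.075])) ('eef_rot', array([ 3.141e+00, -1.000e-03, -1.843e+00])) ('ft_force', array([-3.663, -0.79 ,  3.606])) ('ft_torque', array([-0.297,  0.659,  0.195])) ('grasp_force', np.float64(42.052)) ('opening', np.float64(0.052)) -1.3217090436889425 -0.24165311828255653
```

Request:
{"api": "step_arm", "payload": {
  "steps": [
    [[0.6,0,0,0.003,0.5],[0.6,0,0,0.006,1],[0.6,0,0,0.008,1.5],[0.6,0,0,0.011,2],[0.6,0,0,0.014,2.5]]
  ]
}}

```text
time: 9.3
tool_pos: [0.555, 0.0515, 0.0745]
eef_rot: [3.141, -0.001, -2.059]
ft_force: [-4.5, -0.2, 5.2]
opening: 0.0516
grasp_force: 42.1
```

```bash
python3 r.py
```

```text
('tool_pos', array([0.555, 0.051, 0.074])) ('eef_rot', array([ 3.141e+00, -1.000e-03, -2.059e+00])) ('ft_force', array([-4.507, -0.157,  5.177])) ('ft_torque', array([-0.198,  0.713,  0.108])) ('grasp_force', np.float64(42.077)) ('opening', np.float64(0.052)) -1.1054749925928162 -0.12151414062827826
```

Request:
{"api": "step_arm", "payload": {
  "steps": [
    [[0.6,0,0,0.003,0.5],[0.6,0,0,0.006,1],[0.6,0,0,0.008,1.5],[0.6,0,0,0.011,2],[0.6,0,0,0.014,2.5]]
  ]
}}

```text
time: 9.93
tool_pos: [0.5547, 0.0517, 0.0736]
eef_rot: [3.141, -0.001, -2.277]
ft_force: [-4.4, -0.1, 5.1]
opening: 0.0521
grasp_force: 42.2
```

```bash
python3 r.py
```

```text
('tool_pos', array([0.555, 0.052, 0.074])) ('eef_rot', array([ 3.141e+00, -1.000e-03, -2.277e+00])) ('ft_force', array([-4.364, -0.054,  5.092])) ('ft_torque', array([-0.106,  0.896,  0.105])) ('grasp_force', np.float64(42.156)) ('opening', np.float64(0.052)) -0.8873111962796942 -0.12407801114022732
```

Request:
{"api": "step_arm", "payload": {
  "steps": [
    [[0.6,0,0,0.003,0.5],[0.6,0,0,0.006,1],[0.6,0,0,0.008,1.5],[0.6,0,0,0.011,2],[0.6,0,0,0.014,2.5]]
  ]
}}

```text
time: 10.55
tool_pos: [0.5545, 0.0519, 0.0728]
eef_rot: [3.14, -0.001, -2.495]
ft_force: [-4.1, 0.0, 4.6]
opening: 0.0516
grasp_force: 42.2
```

```bash
python3 r.py
```

```text
('tool_pos', array([0.555, 0.052, 0.073])) ('eef_rot', array([ 3.140e+00, -1.000e-03, -2.495e+00])) ('ft_force', array([-4.087,  0.015,  4.558])) ('ft_torque', array([0.038, 0.949, 0.082])) ('grasp_force', np.float64(42.213)) ('opening', np.float64(0.052)) -0.669145553793886 -0.12544399593025446
```

Request:
{"api": "step_arm", "payload": {
  "steps": [
    [[0.6,0,0,0.003,0.5],[0.6,0,0,0.006,1],[0.6,0,0,0.008,1.5],[0.6,0,0,0.011,2],[0.6,0,0,0.014,2.5]]
  ]
}}

```text
time: 11.18
tool_pos: [0.5544, 0.0522, 0.072]
eef_rot: [3.14, -0.001, -2.713]
ft_force: [-5.5, 0.8, 4.9]
opening: 0.0517
grasp_force: 42.3
```

```bash
python3 r.py
```

```text
('tool_pos', array([0.554, 0.052, 0.072])) ('eef_rot', array([ 3.140e+00, -1.000e-03, -2.713e+00])) ('ft_force', array([-5.507,  0.837,  4.898])) ('ft_torque', array([0.21 , 0.955, 0.148])) ('grasp_force', np.float64(42.255)) ('opening', np.float64(0.052)) -0.4509605828325255 -0.12694888282567263
```

Request:
{"api": "step_arm", "payload": {
  "steps": [
    [[0.6,0,0,0.003,0.5],[0.6,0,0,0.006,1],[0.6,0,0,0.008,1.5],[0.6,0,0,0.011,2],[0.6,0,0,0.014,2.5]]
  ]
}}

```text
time: 11.8
tool_pos: [0.5542, 0.0525, 0.0711]
eef_rot: [3.14, -0.002, -2.931]
ft_force: [-5.1, 2.1, 6.2]
opening: 0.0516
grasp_force: 42.3
```

```bash
python3 r.py
```

```text
('tool_pos', array([0.554, 0.053, 0.071])) ('eef_rot', array([ 3.140e+00, -2.000e-03, -2.931e+00])) ('ft_force', array([-5.137,  2.1  ,  6.189])) ('ft_torque', array([0.353, 1.089, 0.171])) ('grasp_force', np.float64(42.304)) ('opening', np.float64(0.052)) -0.2329474869292865 -0.07200723281130195
```

Request:
{"api": "step_arm", "payload": {
  "steps": [
    [[0.6,0,0,0.001,0.3],[0.6,0,0,0.003,0.6],[0.6,0,0,0.005,0.9],[0.6,0,0,0.007,1.2]]
  ]
}}

```text
time: 12.3
tool_pos: [0.5542, 0.0526, 0.0708]
eef_rot: [3.139, -0.002, -3.035]
ft_force: [-5.5, 1.2, 6.1]
opening: 0.0516
grasp_force: 42.4
```

```bash
python3 r.py
```

```text
('tool_pos', array([0.554, 0.053, 0.071])) ('eef_rot', array([ 3.139e+00, -2.000e-03, -3.035e+00])) ('ft_force', array([-5.513,  1.22 ,  6.092])) ('ft_torque', array([0.412, 1.058, 0.124])) ('grasp_force', np.float64(42.352)) ('opening', np.float64(0.052)) -0.12889838360375053 0.020507010631263256
```

```bash
sed -i "s/'opening')\]/'opening','joint_vel','joint_efforts')]/" r.py; python3 r.py
```

```text
('tool_pos', array([0.554, 0.053, 0.071])) ('eef_rot', array([ 3.139e+00, -2.000e-03, -3.035e+00])) ('ft_force', array([-5.513,  1.22 ,  6.092])) ('ft_torque', array([0.412, 1.058, 0.124])) ('grasp_force', np.float64(42.352)) ('opening', np.float64(0.052)) ('joint_vel', array([ 0.001,  0.   , -0.002, -0.001,  0.003,  0.208])) ('joint_efforts', array([-1.4260e+00, -3.7843e+01,  2.5772e+01, -2.0000e+00, -4.8600e-01,
        2.1000e-02])) -0.12889838360375053 0.020507010631263256
```

Request:
{"api": "step_arm", "payload": {
  "steps": [
    [[0.6,0,0,0.003,0.5]]
  ]
}}

```text
time: 12.42
tool_pos: [0.5542, 0.0527, 0.0706]
eef_rot: [3.139, -0.002, -3.079]
ft_force: [-5.1, 1.7, 7.0]
opening: 0.0518
grasp_force: 42.3
```

```bash
python3 r.py
```

```text
('tool_pos', array([0.554, 0.053, 0.071])) ('eef_rot', array([ 3.139e+00, -2.000e-03, -3.079e+00])) ('ft_force', array([-5.063,  1.721,  7.045])) ('ft_torque', array([0.495, 1.081, 0.165])) ('grasp_force', np.float64(42.341)) ('opening', np.float64(0.052)) ('joint_vel', array([ 0.   ,  0.002, -0.004, -0.003,  0.001,  0.351])) ('joint_efforts', array([ -1.553, -37.801,  25.776,  -2.023,  -0.545,  -0.072])) -0.08483760931978503 -0.07245630025863647
```

```bash
python3 - <<'E'
from h import *
for n in('side','wrist','top'):
    c=cam(n);P=cloud(c).reshape(-1,3);C=c['color'].reshape(-1,3)
    d=np.hypot(P[:,0]-.5555,P[:,1]-.052)
    q=P[(d<.024)&(P[:,2]>.06)&(P[:,2]<.13)]
    print(n,len(q),np.histogram(q[:,2],np.arange(.06,.13,.002)))
    save('z_'+n,c['color'])
    if n=='wrist':
        h=q[(q[:,2]>.088)&(q[:,2]<.11)]; print(np.percentile(h[:,2],[10,50,90,98]))
    print(proj(c,[.5555,.052,.094]))
w=cv2.imread('pics/z_wrist.png');s=cv2.imread('pics/z_side.png')
cv2.imwrite('pics/z.png',np.hstack([cv2.resize(w,(480,300)),cv2.resize(s[185:260,280:360],(320,300),interpolation=cv2.INTER_CUBIC)]))
E
```

```text
side 127 (array([ 0,  0,  0,  0,  1,  2,  6,  3,  0,  1,  0,  0,  1,  0,  3,  5, 12,
       55, 10,  4,  3,  1,  4,  2,  2,  5,  1,  3,  2,  1,  0,  0,  0,  0]), array([0.06 , 0.062, 0.064, 0.066, 0.068, 0.07 , 0.072, 0.074, 0.076,
       0.078, 0.08 , 0.082, 0.084, 0.086, 0.088, 0.09 , 0.092, 0.094,
       0.096, 0.098, 0.1  , 0.102, 0.104, 0.106, 0.108, 0.11 , 0.112,
       0.114, 0.116, 0.118, 0.12 , 0.122, 0.124, 0.126, 0.128]))
[[315.27944479 209.44377293]]
wrist 9497 (array([   0,    0,    0,    0,    0,    0,    0,    0,    0,    0,    0,
          0,    0,    0,    0,   10, 1805, 4450,  205,   65,  125,  138,
         77,  151,  144,  102,  175,  184,  104,  666, 1092,    4,    0,
          0]), array([0.06 , 0.062, 0.064, 0.066, 0.068, 0.07 , 0.072, 0.074, 0.076,
       0.078, 0.08 , 0.082, 0.084, 0.086, 0.088, 0.09 , 0.092, 0.094,
       0.096, 0.098, 0.1  , 0.102, 0.104, 0.106, 0.108, 0.11 , 0.112,
       0.114, 0.116, 0.118, 0.12 , 0.122, 0.124, 0.126, 0.128]))
[0.09328454 0.09468017 0.09781292 0.10801997]
[[315.91127888 279.42003023]]
top 0 (array([0, 0, 0, 0, 0, 0, 0, 0, 0, 0, 0, 0, 0, 0, 0, 0, 0, 0, 0, 0, 0, 0,
       0, 0, 0, 0, 0, 0, 0, 0, 0, 0, 0, 0]), array([0.06 , 0.062, 0.064, 0.066, 0.068, 0.07 , 0.072, 0.074, 0.076,
       0.078, 0.08 , 0.082, 0.084, 0.086, 0.088, 0.09 , 0.092, 0.094,
       0.096, 0.098, 0.1  , 0.102, 0.104, 0.106, 0.108, 0.11 , 0.112,
       0.114, 0.116, 0.118, 0.12 , 0.122, 0.124, 0.126, 0.128]))
[[337.85909876 209.82842632]]
```

View pics/z.png

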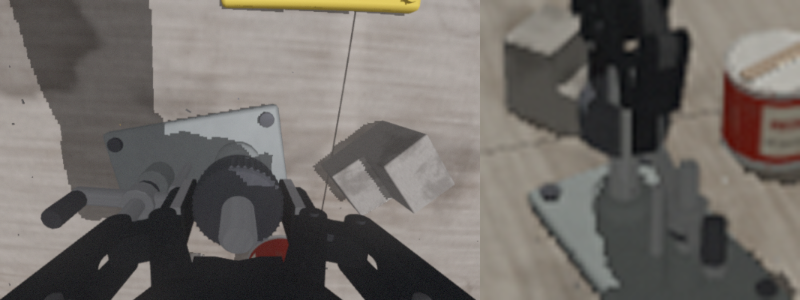

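Request:
{"api": "step_arm", "payload": {
  "steps": [
    [[0.6,0,0,0.003,0.5]]
  ]
}}

```text
time: 12.7
tool_pos: [0.5542, 0.0528, 0.0704]
eef_rot: [3.139, -0.002, -3.123]
ft_force: [-6.2, 2.2, 6.5]
opening: 0.0517
grasp_force: 42.4
```

```bash
python3 r.py
```

```text
('tool_pos', array([0.554, 0.053, 0.07 ])) ('eef_rot', array([ 3.139e+00, -2.000e-03, -3.123e+00])) ('ft_force', array([-6.172,  2.224,  6.463])) ('ft_torque', array([0.545, 1.078, 0.207])) ('grasp_force', np.float64(42.38)) ('opening', np.float64(0.052)) ('joint_vel', array([-0.001,  0.001, -0.002, -0.002,  0.002,  0.352])) ('joint_efforts', array([ -1.827, -37.687,  25.755,  -2.056,  -0.649,  -0.044])) -0.04139545081537451 -0.044157294323667884
```

Request:
{"api": "step_arm", "payload": {
  "steps": [
    [[0.6,0,0,0.003,0.5]]
  ]
}}

```text
time: 12.82
tool_pos: [0.5541, 0.0528, 0.0703]
eef_rot: [3.139, -0.002, 3.117]
ft_force: [-5.5, 2.0, 6.3]
opening: 0.0522
grasp_force: 42.4
```

```bash
python3 r.py
```

```text
('tool_pos', array([0.554, 0.053, 0.07 ])) ('eef_rot', array([ 3.139e+00, -2.000e-03,  3.117e+00])) ('ft_force', array([-5.528,  2.033,  6.314])) ('ft_torque', array([0.565, 1.087, 0.105])) ('grasp_force', np.float64(42.377)) ('opening', np.float64(0.052)) ('joint_vel', array([ 0.   ,  0.001, -0.002, -0.001, -0.002,  0.348])) ('joint_efforts', array([-1.5930e+00, -3.7578e+01,  2.5725e+01, -2.0780e+00, -5.6100e-01,
       -2.4000e-02])) 0.0024354924322974036 -0.02437280723825097
```

```bash
cat >q.py <<'E'
from plant import ctrl
s=ctrl.sense(); print('%.3f yaw %.3f v %.3f eff %.4f ftz %.3f F %s z %.4f'%(s['time'],s['eef_rot'][2],s['joint_vel'][5],s['joint_efforts'][5],s['ft_torque'][2],s['ft_force'].round(1),s['tool_pos'][2]))
E
python3 q.py
```

```text
12.825 yaw 3.117 v 0.348 eff -0.0244 ftz 0.105 F [-5.5  2.   6.3] z 0.0703
```

Request:
{"api": "step_arm", "payload": {
  "steps": [
    [[0.6,0,0,-0.006,-1],[0.6,0,0,-0.011,-2],[0.6,0,0,-0.017,-3],[0.6,0,0,-0.022,-4],[0.6,0,0,-0.028,-5]]
  ]
}}

```text
time: 13.45
tool_pos: [0.5544, 0.0522, 0.0719]
eef_rot: [3.14, -0.001, -2.727]
ft_force: [-4.7, -0.6, 5.6]
opening: 0.0514
grasp_force: 42.3
```

```bash
python3 q.py
```

```text
13.450 yaw -2.727 v -0.691 eff 0.3026 ftz -0.211 F [-4.7 -0.6  5.6] z 0.0719
```

Request:
{"api": "step_arm", "payload": {
  "steps": [
    [[0.6,0,0,0.003,0.5],[0.6,0,0,0.006,1]]
  ]
}}

```text
time: 13.7
tool_pos: [0.5543, 0.0523, 0.0716]
eef_rot: [3.14, -0.002, -2.818]
ft_force: [-5.0, 1.4, 6.3]
opening: 0.0517
grasp_force: 42.3
```

```bash
python3 q.py
```

```text
13.700 yaw -2.818 v 0.346 eff -0.1112 ftz 0.117 F [-5.   1.4  6.3] z 0.0716
```

Request:
{"api": "step_arm", "payload": {
  "steps": [
    [[0.6,0,0,0.003,0.5]]
  ]
}}

```text
time: 13.82
tool_pos: [0.5543, 0.0524, 0.0714]
eef_rot: [3.14, -0.002, -2.861]
ft_force: [-5.4, 1.8, 6.1]
opening: 0.0518
grasp_force: 42.3
```

```bash
python3 q.py
```

```text
13.825 yaw -2.861 v 0.344 eff -0.0919 ftz 0.102 F [-5.4  1.8  6.1] z 0.0714
```

Request:
{"api": "step_arm", "payload": {
  "steps": [
    [[0.6,0,0,0.003,0.5]]
  ]
}}

```text
time: 13.95
tool_pos: [0.5542, 0.0525, 0.0712]
eef_rot: [3.14, -0.002, -2.905]
ft_force: [-5.4, 0.8, 6.0]
opening: 0.0516
grasp_force: 42.3
```

```bash
python3 q.py
```

```text
13.950 yaw -2.905 v 0.347 eff -0.0774 ftz 0.149 F [-5.4  0.8  6. ] z 0.0712
```

Request:
{"api": "step_arm", "payload": {
  "steps": [
    [[0.6,0,0,0.003,0.5]]
  ]
}}

```text
time: 14.08
tool_pos: [0.5542, 0.0525, 0.0711]
eef_rot: [3.14, -0.002, -2.949]
ft_force: [-5.3, 1.6, 6.2]
opening: 0.0518
grasp_force: 42.3
```

```bash
python3 q.py
```

```text
14.075 yaw -2.949 v 0.345 eff -0.0690 ftz 0.184 F [-5.3  1.6  6.2] z 0.0711
```

Request:
{"api": "step_arm", "payload": {
  "steps": [
    [[0.6,0,0,0.003,0.5]]
  ]
}}

```text
time: 14.2
tool_pos: [0.5542, 0.0526, 0.0709]
eef_rot: [3.139, -0.002, -2.992]
ft_force: [-5.2, 1.7, 6.9]
opening: 0.0516
grasp_force: 42.3
```

```bash
python3 q.py
```

```text
14.200 yaw -2.992 v 0.346 eff -0.0627 ftz 0.185 F [-5.2  1.7  6.9] z 0.0709
```

Request:
{"api": "step_arm", "payload": {
  "steps": [
    [[0.6,0,0,0.003,0.5]]
  ]
}}

```text
time: 14.32
tool_pos: [0.5542, 0.0527, 0.0708]
eef_rot: [3.139, -0.002, -3.036]
ft_force: [-5.1, 2.7, 7.5]
opening: 0.0519
grasp_force: 42.3
```

```bash
python3 q.py
```

```text
14.325 yaw -3.036 v 0.345 eff -0.0572 ftz 0.160 F [-5.1  2.7  7.5] z 0.0708
```

Request:
{"api": "step_arm", "payload": {
  "steps": [
    [[0.6,0,0,0.003,0.5]]
  ]
}}

```text
time: 14.45
tool_pos: [0.5542, 0.0527, 0.0706]
eef_rot: [3.139, -0.002, -3.079]
ft_force: [-5.0, 2.5, 7.4]
opening: 0.0516
grasp_force: 42.3
```

```bash
python3 q.py
```

```text
14.450 yaw -3.079 v 0.345 eff -0.0502 ftz 0.204 F [-5.   2.5  7.4] z 0.0706
```

Request:
{"api": "step_arm", "payload": {
  "steps": [
    [[0.2,0,0,0,0],[0.2,0,0,0,0],[0.2,0,0,-0.4,0],[0.2,0,0,-1.0,0],[0.2,0,0,-1.6,-1]]
  ]
}}

```text
time: 15.08
tool_pos: [0.5559, 0.0516, 0.1664]
eef_rot: [-3.141, 0.0, -2.989]
ft_force: [1.2, -0.4, -0.0]
opening: 0.0684
grasp_force: 0.0
```

Request:
{"api": "step_arm", "payload": {
  "steps": [
    [[0.2,0,0,-0.8,-2],[0.2,0,0,-0.8,-4],[0.2,0,0,-0.8,-6],[0.2,0,0,-0.8,-8],[0.2,0,0,-0.8,-10]]
  ]
}}

```text
time: 15.7
tool_pos: [0.5561, 0.0516, 0.2137]
eef_rot: [-3.141, 0.0, -2.113]
ft_force: [-1.0, -0.8, 0.2]
opening: 0.0685
grasp_force: 0.0
```

Request:
{"api": "step_arm", "payload": {
  "steps": [
    [[0.2,0,0,0,-2],[0.2,0,0,0,-4],[0.2,0,0,0,-5],[0.2,0,0,0,-5],[0.2,0,0,0,-5]]
  ]
}}

```text
time: 16.32
tool_pos: [0.5559, 0.0517, 0.2135]
eef_rot: [-3.141, 0.0, -1.684]
ft_force: [0.2, -0.2, -0.6]
opening: 0.0684
grasp_force: 0.0
```

```bash
cat > m.py <<'E'
from h import *
s=ctrl.sense();print(s['tool_pos'],s['eef_rot'],s['joint_pos'][5],s['ft_force'].round(2),s['ft_torque'].round(3))
c=cam('wrist');P=cloud(c);p=P.reshape(-1,3);p=p[np.isfinite(p).all(1)]
ctr=np.array([.5559,.052]);near=np.hypot(*(p[:,:2]-ctr).T)
for nm,a,b,m in(('rod',.112,.128,near<.007),('collar',.085,.108,(near>.013)&(near<.023))):
    q=p[m&(p[:,2]>a)&(p[:,2]<b)]; print(nm,len(q),np.percentile(q[:,2],[25,50,75]) if len(q) else 0, cv2.minEnclosingCircle(q[:,:2].astype(np.float32)) if len(q) else 0)
q=p[(p[:,2]>.08)&(p[:,2]<.1)&(near<.03)]; print('collarcirc',cv2.minEnclosingCircle(q[:,:2].astype(np.float32)))
th=.235;R=np.array([[np.cos(th),-np.sin(th)],[np.sin(th),np.cos(th)]]);l=(p[:,:2]-ctr)@R*1e3
for y0 in(-100,-90,-40,-35,-30):
    xb=(y0+2.5+70)*16/66 if y0>-70 else (y0+2.5+70)*10/42
    m=(abs(l[:,0]-xb)<4)&(l[:,1]>y0)&(l[:,1]<y0+5)&(p[:,2]>.05)&(p[:,2]<.075); print(y0,m.sum(),np.percentile(p[m,2],[25,50,75]) if m.any() else 0)
E
python3 m.py
```

```text
[0.55586737 0.051674   0.21354584] [-3.14124188e+00  1.81502865e-06 -1.68380347e+00] -1.480874303892955 [ 0.17 -0.16 -0.6 ] [ 0.03  -0.035  0.062]
rod 247 [0.12001949 0.12034935 0.1207673 ] ((0.5558499693870544, 0.052058570086956024), 0.006959929130971432)
collar 1430 [0.09395811 0.09453454 0.09503872] ((0.5558971166610718, 0.05199204757809639), 0.023090071976184845)
collarcirc ((0.5562725067138672, 0.051718197762966156), 0.02685238979756832)
-100 57 [0.06437283 0.06485899 0.0653184 ]
-90 55 [0.06465666 0.0651971  0.06546969]
-40 47 [0.06461844 0.06498259 0.06562499]
-35 48 [0.06458641 0.06507871 0.06545676]
-30 45 [0.06451561 0.06502872 0.06539088]
```

Request:
{"api": "step_arm", "payload": {
  "steps": [
    [[0.2,0,0.025,0.7,0],[0.2,0,0.025,1.4,0],[0.2,0,0.025,2.0,0],[0.2,0,0.025,2.36,0],[0.2,0,0.025,2.36,0]]
  ]
}}

```text
time: 17.0
tool_pos: [0.5522, 0.0519, 0.0699]
eef_rot: [3.137, -0.0, -1.683]
ft_force: [0.2, -0.3, 0.7]
opening: 0.0683
grasp_force: 0.0
```

Request:
{"api": "step_arm", "payload": {
  "steps": [
    [[0.6,0,0,0,0],[0.6,0,0,0,0],[0.6,0,0,0,0],[0.6,0,0,0,0]]
  ]
}}

```text
time: 17.5
tool_pos: [0.5555, 0.0519, 0.0732]
eef_rot: [-3.139, 0.0, -1.683]
ft_force: [-0.2, 0.2, 3.9]
opening: 0.0518
grasp_force: 43.6
```

```bash
python3 q.py
```

```text
17.500 yaw -1.683 v -0.000 eff 0.0511 ftz 0.047 F [-0.2  0.2  3.9] z 0.0732
```

Request:
{"api": "step_arm", "payload": {
  "steps": [
    [[0.6,0,0,-0.003,-0.5],[0.6,0,0,-0.006,-1]]
  ]
}}

```text
time: 17.75
tool_pos: [0.5556, 0.0518, 0.0735]
eef_rot: [-3.139, -0.0, -1.595]
ft_force: [0.5, -0.1, 3.9]
opening: 0.0518
grasp_force: 43.9
```

```bash
python3 q.py
```

```text
17.750 yaw -1.595 v -0.345 eff 0.0598 ftz -0.186 F [ 0.5 -0.1  3.9] z 0.0735
```

Request:
{"api": "step_arm", "payload": {
  "steps": [
    [[0.6,0,0,-0.003,-0.5],[0.6,0,0,-0.006,-1]]
  ]
}}

```text
time: 18.0
tool_pos: [0.5557, 0.0518, 0.0738]
eef_rot: [-3.139, -0.0, -1.507]
ft_force: [1.5, -0.5, 2.5]
opening: 0.0517
grasp_force: 43.8
```

```bash
python3 q.py
```

```text
18.000 yaw -1.507 v -0.344 eff 0.0715 ftz -0.175 F [ 1.5 -0.5  2.5] z 0.0738
```

Request:
{"api": "step_arm", "payload": {
  "steps": [
    [[0.6,0,0,-0.003,-0.5],[0.6,0,0,-0.006,-1]]
  ]
}}

```text
time: 18.25
tool_pos: [0.5557, 0.0518, 0.0741]
eef_rot: [-3.138, -0.0, -1.42]
ft_force: [1.6, -0.7, 2.8]
opening: 0.0515
grasp_force: 43.8
```

```bash
python3 q.py
```

```text
18.250 yaw -1.420 v -0.345 eff 0.0816 ftz -0.182 F [ 1.6 -0.7  2.8] z 0.0741
```

Request:
{"api": "step_arm", "payload": {
  "steps": [
    [[0.6,0,0,-0.003,-0.5],[0.6,0,0,-0.006,-1],[0.6,0,0,-0.008,-1.5],[0.6,0,0,-0.011,-2]]
  ]
}}

```text
time: 18.75
tool_pos: [0.5559, 0.0519, 0.0748]
eef_rot: [-3.138, -0.001, -1.246]
ft_force: [1.5, 0.0, 1.5]
opening: 0.0514
grasp_force: 43.8
```

```bash
python3 q.py
```

```text
18.750 yaw -1.246 v -0.346 eff 0.0860 ftz -0.157 F [1.5 0.  1.5] z 0.0748
```

Request:
{"api": "step_arm", "payload": {
  "steps": [
    [[0.6,0,0,-0.003,-0.5],[0.6,0,0,-0.006,-1],[0.6,0,0,-0.008,-1.5],[0.6,0,0,-0.011,-2]]
  ]
}}

```text
time: 19.25
tool_pos: [0.5561, 0.0519, 0.0755]
eef_rot: [-3.138, -0.002, -1.071]
ft_force: [1.3, 0.8, 2.0]
opening: 0.0517
grasp_force: 43.7
```

```bash
python3 q.py
```

```text
19.250 yaw -1.071 v -0.345 eff 0.0869 ftz -0.204 F [1.3 0.8 2. ] z 0.0755
```

Request:
{"api": "step_arm", "payload": {
  "steps": [
    [[0.6,0,0,0.003,0.5],[0.6,0,0,0.006,1]]
  ]
}}

```text
time: 19.5
tool_pos: [0.556, 0.0519, 0.0752]
eef_rot: [-3.138, -0.002, -1.16]
ft_force: [2.2, -0.5, 3.3]
opening: 0.0517
grasp_force: 43.8
```

```bash
python3 q.py
```

```text
19.500 yaw -1.160 v 0.347 eff -0.1223 ftz 0.072 F [ 2.2 -0.5  3.3] z 0.0752
```

Request:
{"api": "step_arm", "payload": {
  "steps": [
    [[0.6,0,0,0.003,0.5],[0.6,0,0,0.006,1]]
  ]
}}

```text
time: 19.75
tool_pos: [0.5559, 0.0519, 0.0748]
eef_rot: [-3.138, -0.001, -1.247]
ft_force: [1.6, -0.6, 3.0]
opening: 0.0514
grasp_force: 43.7
```

```bash
python3 q.py
```

```text
19.750 yaw -1.247 v 0.346 eff -0.1224 ftz 0.111 F [ 1.6 -0.6  3. ] z 0.0748
```

Request:
{"api": "step_arm", "payload": {
  "steps": [
    [[0.6,0,0,0.003,0.5],[0.6,0,0,0.006,1]]
  ]
}}

```text
time: 20.0
tool_pos: [0.5558, 0.0519, 0.0745]
eef_rot: [-3.138, -0.001, -1.335]
ft_force: [0.8, -0.8, 3.6]
opening: 0.0515
grasp_force: 43.7
```

```bash
python3 q.py
```

```text
20.000 yaw -1.335 v 0.346 eff -0.1235 ftz 0.159 F [ 0.8 -0.8  3.6] z 0.0745
```

Request:
{"api": "step_arm", "payload": {
  "steps": [
    [[0.6,0,0,0.003,0.5],[0.6,0,0,0.006,1]]
  ]
}}

```text
time: 20.25
tool_pos: [0.5557, 0.0518, 0.0742]
eef_rot: [-3.138, -0.001, -1.422]
ft_force: [2.0, -0.5, 4.7]
opening: 0.0515
grasp_force: 43.7
```

```bash
python3 q.py
```

```text
20.250 yaw -1.422 v 0.345 eff -0.1179 ftz 0.102 F [ 2.  -0.5  4.7] z 0.0742
```

Request:
{"api": "step_arm", "payload": {
  "steps": [
    [[0.6,0,0,0.003,0.5],[0.6,0,0,0.006,1]]
  ]
}}

```text
time: 20.5
tool_pos: [0.5557, 0.0519, 0.0739]
eef_rot: [-3.139, -0.0, -1.509]
ft_force: [0.4, -0.6, 5.4]
opening: 0.0517
grasp_force: 43.9
```

```bash
python3 q.py
```

```text
20.500 yaw -1.509 v 0.345 eff -0.0814 ftz 0.148 F [ 0.4 -0.6  5.4] z 0.0739
```

Request:
{"api": "step_arm", "payload": {
  "steps": [
    [[0.6,0,0,0.003,0.5],[0.6,0,0,0.006,1]]
  ]
}}

```text
time: 20.75
tool_pos: [0.5556, 0.0519, 0.0735]
eef_rot: [-3.139, -0.0, -1.596]
ft_force: [-0.3, -0.3, 5.1]
opening: 0.0518
grasp_force: 44.0
```

```bash
python3 q.py
```

```text
20.750 yaw -1.596 v 0.345 eff -0.0530 ftz 0.202 F [-0.3 -0.3  5.1] z 0.0735
```

Request:
{"api": "step_arm", "payload": {
  "steps": [
    [[0.6,0,0,0.003,0.5],[0.6,0,0,0.006,1]]
  ]
}}

```text
time: 21.0
tool_pos: [0.5555, 0.0519, 0.0732]
eef_rot: [-3.139, 0.0, -1.684]
ft_force: [0.2, -0.5, 4.6]
opening: 0.0516
grasp_force: 44.0
```

```bash
python3 q.py
```

```text
21.000 yaw -1.684 v 0.346 eff -0.0480 ftz 0.161 F [ 0.2 -0.5  4.6] z 0.0732
```

Request:
{"api": "step_arm", "payload": {
  "steps": [
    [[0.6,0,0,0,0],[0.2,0,0,0,0],[0.2,0,0,0,0],[0.2,0,0,0,0],[0.2,0,0,-0.5,0]]
  ]
}}

```text
time: 21.62
tool_pos: [0.5512, 0.052, 0.0993]
eef_rot: [3.135, -0.001, -1.683]
ft_force: [-0.2, 0.4, -0.0]
opening: 0.0683
grasp_force: 0.0
```

Request:
{"api": "step_arm", "payload": {
  "steps": [
    [[0.2,0,0,-0.9,0],[0.2,0,0,-1.9,0],[0.2,0,0,-1.9,0],[0.2,0,0,-1.9,0],[0.2,0,0,-1.9,0]]
  ]
}}

```text
time: 22.25
tool_pos: [0.5527, 0.052, 0.2137]
eef_rot: [3.138, -0.0, -1.683]
ft_force: [-0.8, -0.6, -0.8]
opening: 0.0679
grasp_force: 0.0
```

```bash
python3 m.py; python3 - <<'E'
from h import *
P=cloud(cam('wrist')).reshape(-1,3);P=P[np.isfinite(P).all(1)]
th=.235;R=np.array([[np.cos(th),-np.sin(th)],[np.sin(th),np.cos(th)]]);l=(P[:,:2]-[.5559,.052])@R*1e3
for nm,x,y,r in(('post',0,-70,14),('peg',-10,-112,20)):
    m=(np.hypot(l[:,0]-x,l[:,1]-y)<r)&(P[:,2]>.087)&(P[:,2]<.1);print(nm,m.sum(),np.median(l[m],0),np.median(P[m,2]))
E
```

```text
[0.55265307 0.05195817 0.21369187] [ 3.13765387e+00 -2.90592454e-04 -1.68264081e+00] -1.4817036885403678 [-0.8  -0.63 -0.75] [ 0.041 -0.017 -0.028]
rod 252 [0.11995979 0.12035269 0.12080834] ((0.5559825301170349, 0.052127689123153687), 0.006971311755478382)
collar 1423 [0.09396005 0.09453323 0.09505799] ((0.5558958053588867, 0.05206145718693733), 0.023039856925606728)
collarcirc ((0.5560932755470276, 0.05190836638212204), 0.026975005865097046)
-100 56 [0.06448358 0.06488642 0.06535143]
-90 56 [0.06435854 0.0648456  0.06545125]
-40 47 [0.06454465 0.06493377 0.06527438]
-35 48 [0.06488082 0.06513913 0.06552538]
-30 47 [0.06468349 0.06504378 0.06543635]
post 182 [ -0.47446237 -69.68425507] 0.09449065865931891
peg 269 [ -11.02279251 -110.7126807 ] 0.09182432322774062
```

```bash
python3 -c "
from plant import ticket
print(ticket.close_job())"
```

```text
the job is handed in; nothing more can be done
None
```

The job is handed in: the gauge finger is home on its stop, and the collar is down on the pin about 0.3 rad past first touch, about 15 N by the stated spring rate. The torque felt at the hand rose less than your 0.02 N m per N implies and would put the force nearer 4–6 N, so finger-tight is not confirmed by feel. The hand has let go and is clear, the step block, tin and stud were left alone, and about 22 s of the 67 s were used.

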